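Press the square bench dog flush

TASK

A board is to be slid across the planing board, and the one square dog is in its way: with your closed fingertips on the middle of its top, press the square dog gently straight down until its top is flush with the planing board, then draw your hand clear. Press only, grasp nothing, do not touch the three round dogs, which stay standing, and leave the things lying about where they are.

Things in the scene. Friction and masses are not known exactly. Their poses are not given: they have to be found in the camera images.
- board: planing board: flat wooden slab fixed on the bench, 220 (its x) x 380 (its y) x 45 mm thick, dark strips with bolt heads at both ends. Origin at the centre of its underside, z up; its top face is 45 mm above the origin. Four dogs stand up out of it, at least 120 mm apart between centres.
- square_dog: the square dog: pale wooden stop, 44 x 44 mm square flat top, sides along the board's edges, thin dark square surround. Origin: centre of its top face. Its top starts 14 to 22 mm above the board's top face. It slides straight down against a steady 4 N friction (no spring) and stays where left; when it is flush it meets a firm stop.
- round_1_dog: a round dog: same pale wood, same height range and same sliding friction as the square one, but its top is a disc 44 mm in diameter, in a round dark surround. Origin at the centre of its top face. Not to be touched.
- round_2_dog: a round dog: same pale wood, same height range and same sliding friction as the square one, but its top is a disc 44 mm in diameter, in a round dark surround. Origin at the centre of its top face. Not to be touched.
- round_3_dog: a round dog: same pale wood, same height range and same sliding friction as the square one, but its top is a disc 44 mm in diameter, in a round dark surround. Origin at the centre of its top face. Not to be touched.
- wing_nut_a: iron wing nut, 20 x 42 x 19 mm, loose on the board. Origin at the centre of its underside. Not to be disturbed.
- key: old iron key, 26 x 76 x 5 mm, lying loose on the board. Origin at the centre of its underside. Not to be disturbed.
- wing_nut_b: second iron wing nut, 20 x 42 x 19 mm, loose on the board. Origin at the centre of its underside. Not to be disturbed.
- ring: pale wooden ring, 75 mm across, 14 mm high, lying loose on the board. Origin at the centre of its underside. Not to be disturbed.
- oil_can: brass-coloured oil can with a thin spout, 74 mm across, 186 mm high, standing on the bench left of the board. Origin at the centre of its underside. Not to be disturbed.
- screw_box: cardboard box, 72 x 107 x 43 mm, on the bench right of the board. Origin at the centre of its underside. Not to be disturbed.

How it is judged (in metres and radians):
On the way, in this order (a step that is already met when the one before it is completed fails the run):
1. the closed fingertips touch the square dog on the middle of its top (within 22 mm) while it still stands proud (contact force between the fingers and square_dog above 0.3 N and z of square_dog in the frame of board above 0.049 m and horizontal distance between the grasp point and square_dog below 0.022 m), for 0.05 s.
2. the square dog is flush with the board (z of square_dog in the frame of board between 0.0425 and 0.0475 m), for 0.2 s.
At the end, for the whole second after the job is handed in: the top of the square dog is within 2.5 mm of the level of the board's top face, the round dogs are within 2 mm and the loose things within 8 mm of where they began, and all is at rest (all of step 2 and distance of each of round_1_dog, round_2_dog, round_3_dog from where it was at the start of the episode below 0.002 m and distance of each of wing_nut_a, key, wing_nut_b, ring, oil_can, screw_box from where it was at the start of the episode below 0.008 m and linear speed of each of wing_nut_a, key, wing_nut_b, ring, oil_can, screw_box, square_dog below 0.02 m/s); the robot touches nothing.
It fails at once if a round dog is touched or moved (distance of any of round_1_dog, round_2_dog, round_3_dog from where it was at the start of the episode above 0.002 m or contact force between any of the arm, the fingers and round_1_dog above 0.5 N or contact force between any of the arm, the fingers and round_2_dog above 0.5 N or contact force between any of the arm, the fingers and round_3_dog above 0.5 N).
It fails at once if a loose thing on or beside the board is shifted, lifted or knocked over (more than 8 mm) (distance of any of wing_nut_a, key, wing_nut_b, ring, oil_can, screw_box from where it was at the start of the episode above 0.008 m or angle between oil_can's own z axis and vertical above 0.3 rad).
It fails at once if the square dog is drawn up out of the board (z of square_dog in the frame of board above 0.071 m).
It fails at once if the square dog or the board is pressed harder than 45 N (contact force between any of the fingers, the arm and square_dog above 45 N or contact force between any of the fingers, the arm and board above 45 N).
It also fails if it takes over 32 s, if anything falls off the work surface, if the arm or the gripper's body presses on something with over 40 N, if the wrist force passes 120 N, or if a joint passes its speed limit or range.

ROBOT

A 7-joint arm with a two-finger parallel gripper is mounted at the origin on a cart in front of the work surface, level with it; the furniture and walls round the work are solid. World frame = base frame: x ahead of the robot, y to its left, z up, the work surface at z = 0. Lengths are in mm, angles in rad, forces in N, time in s.
With the tool pointing down it reaches from about 400 to 900 mm from the base axis. Payload 5.6 kg.
Tool frame: the origin (TCP) lies midway between the tips of the shut fingers; the grasp point (between the pads) lies 19 mm behind it; z points along the fingers, y is the line along which they close (so a half turn about z gives the same grasp; the last joint's range is limited). The gripper opens to 92 mm and grips with 3 to 60 N. Pads are 20 mm wide; open, the fingers measure 128 mm over their backs; the gripper's body (75 mm by 189 mm) begins 69 mm behind the grasp point.
Start: joints at [1.184, 0.468, -0.012, 1.603, 0.006, 1.071, -0.056], TCP at [219.053, -611.984, 214.592] pointing down, gripper open.
Joint ranges: [-2.53, 2.53], [-0.31, 2.02], [-1.57, 1.55], [0.28, 2.44], [-1.29, 4.43], [0.15, 1.84], [-2.92, 2.92]. Speed limits (rad/s): [2.57, 2.57, 3.14, 3.14, 3.14, 3.14, 3.14].

INTERFACE

Orientations are given as a rotation vector (axis times angle).
In Python, from cell import robot, grip, kin, viewer gives the robot as it stands. Calls block until the motion is done:
- robot.movep(position, orientation): joint-space move of the TCP to a pose.
- robot.servo_line(position, feed=150, rotation=None): straight line of the TCP; rotation=None keeps the orientation; feed is the mean speed in mm/s.
- robot.goto_joints(angles): joint-space move.
- grip(opening, newtons=None): opening from 0.0 (shut) to 1.0 (fully open); newtons is the grip in N (None keeps the last); returns when the fingers have stopped.
- robot.hold(seconds).
- kin.ik(position, orientation): joint angles nearest the present ones, or None.
- robot.observe(): the state.
- viewer.read_camera(name): name is "scene" or "side" or "wrist"; returns the picture (400x640x3 uint8, red, green, blue); there is no depth.
- viewer.camera_info(name): a dict with "camera_matrix" (3x3 intrinsics, pixels), "R" (3x3) and "t" (3): a world point X has camera coordinates R X + t. Camera axes: x right, y down, z forward; pixel columns grow to the right and rows downward; lengths in mm; the calibration is good to about 2 mm. A picture is of the moment at which its call begins: read the wrist's pose just before it. camera_info takes no time and is no camera call; for the wrist camera it gives the pose at the moment of the call.
A pose or a line that the arm cannot do raises robot.IKError and nothing moves.
- robot.job_done(): hands the job in; it is judged then, once.
Trained networks look in the newest picture that a camera, given by its name, has taken for a name from the list of things; names that differ only in an ending like _2 or _b are one class to them, and where a whole thing is asked for, a point or a joint stands for the part that bears it (a point fixed in the world has none). Each returns a list of dicts, best first, with "confidence" (0 to 1); they miss things now and then, are a little off and sometimes report something else, mostly with a low value. They report only what shows in the picture. A call takes as long as a camera call.
- viewer.silhouettes(name, camera): "mask" (400x640 bool, what is visible of it).
- viewer.pinpoint(name, camera): "at" ([x, y, z] in mm, in the coordinates of the camera as it stood for that picture, good to about 4 mm: a listed point, or the origin of a listed thing).
The state is a dict: "t": time; "joints": joint angles; "joint_velocities": joint speeds; "joint_torque": joint torques, N m; "tcp_pos": TCP position; "tcp_rot": TCP orientation; "contact_force": force on the tool from outside, world axes, zero at the start; "wrist_torque": the same for the moment, N m; "grip_width": opening from 0.0 (shut) to 1.0 (fully open); "grip_force": force on a finger pad.
Only numpy, scipy, OpenCV 4.12 (cv2) and the standard library are available. Lean on these libraries where they do the work, as an engineer would, in place of code of your own. Each camera call takes 0.05 s, during which the arm holds its last target. There are 200 camera calls.

## Working session

There is one attempt and no reset: what is moved stays moved. The work goes in short steps, each a Python script; the robot and the scene stay as the last script left them, time stands still between calls to the robot, and variables do not carry over. Pictures are saved under pics/ and viewed, at most 10 in all, crops included, and the job is handed in when it is done.

```bash
mkdir -p pics; cat > h.py <<'E'
import numpy as np, cv2
from cell import robot, grip, kin, viewer
def save(im,n): cv2.imwrite('pics/'+n,im[:,:,::-1])
def world(at,ci): return np.array(ci['R']).T@(np.array(at)-np.array(ci['t']))
def pix(X,ci):
    c=np.array(ci['R'])@X+np.array(ci['t']); p=np.array(ci['camera_matrix'])@c; return p[:2]/p[2]
def ray(uv,z,ci):
    R=np.array(ci['R']);d=R.T@np.linalg.inv(ci['camera_matrix'])@np.array([*uv,1.]);o=-R.T@np.array(ci['t']); return o+d*(z-o[2])/d[2]
E
python3 - <<'E'
from h import *
ims=[]
for c in ['scene','side']:
    im=viewer.read_camera(c); ims.append(im); ci=viewer.camera_info(c)
    for n in ['square_dog','round_1_dog','board','oil_can']:
        for d in viewer.pinpoint(n,c): print(c,n,round(d['confidence'],2),world(d['at'],ci).round(),pix(world(d['at'],ci),ci).round())
save(ims[0],'a.png');save(ims[1],'b.png')
print(robot.observe())
E
```

```text
scene square_dog 0.53 [ 527. -209.   65.] [344. 275.]
scene square_dog 0.32 [621. -29.  42.] [344. 217.]
scene round_1_dog 0.79 [526. -41.  67.] [316. 225.]
scene board 0.67 [577. -83.  -1.] [338. 244.]
scene board 0.49 [ 528. -207.   64.] [344. 274.]
scene oil_can 0.81 [517. 441.  -1.] [260. 140.]
scene oil_can 0.39 [ 637. -374.    1.] [413. 327.]
scene oil_can 0.16 [526. -36.  63.] [315. 224.]
side square_dog 0.67 [ 532. -207.   65.] [329. 168.]
side round_1_dog 0.69 [531. -42.  64.] [325. 194.]
side board 0.85 [575. -79.   2.] [311. 204.]
side oil_can 0.57 [523. 437.   0.] [307. 337.]
{'t': 0.5, 'joints': array([ 1.1839826 ,  0.46749345, -0.01158841,  1.60270019,  0.00598181,
        1.07139617, -0.05627388]), 'joint_velocities': array([-0.00126618, -0.00090749,  0.00058432, -0.00140533, -0.00063581,
       -0.00052603,  0.00058419]), 'joint_torque': array([-6.20977389e-04, -5.19967961e+01, -1.25325998e-02, -2.43838084e+01,
       -5.66366245e-02,  1.20484078e-02,  2.96878648e-05]), 'tcp_pos': array([ 219.0622666 , -611.98286354,  214.596523  ]), 'tcp_rot': array([ 3.09526173e+00,  5.37298455e-01, -3.13256508e-05]), 'contact_force': array([-0.57542793,  0.07489994,  0.58561062]), 'wrist_torque': array([ 0.06307882, -0.02993408,  0.02575638]), 'grip_force': 0.0, 'grip_width': 0.9969272926931918}
```

View pics/a.png

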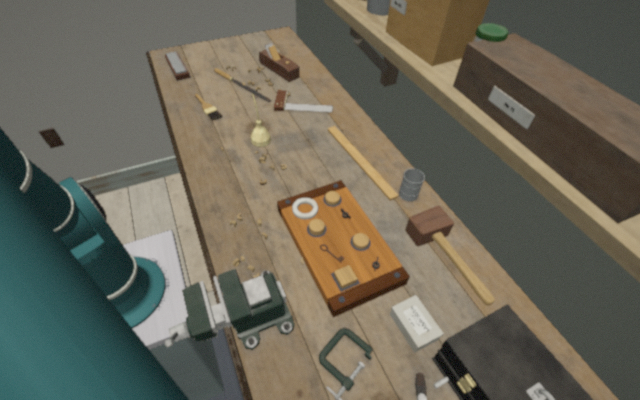

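View pics/b.png

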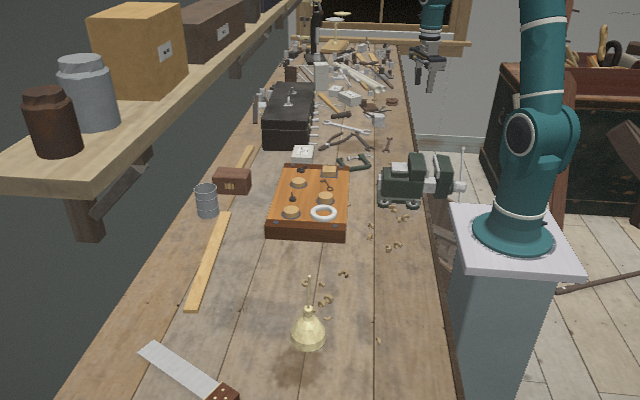

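Scene and side agree: the square dog is at scene pixel (344,277) and side pixel (329,171), about (530,-208,65) mm. The other three dogs are round. I'll shut the fingers, go above it and look from close by.

```bash
python3 - <<'E'
from h import *
p=robot.observe()['tcp_pos']
robot.servo_line([p[0],p[1],300],feed=200)
grip(0.0,10)
robot.movep([500,-208,260],[np.pi,0,0])
im=viewer.read_camera('wrist'); ci=viewer.camera_info('wrist')
for n in ['square_dog','round_1_dog','board','key','wing_nut_a']:
    for d in viewer.pinpoint(n,'wrist'): print(n,round(d['confidence'],2),world(d['at'],ci).round(1),pix(world(d['at'],ci),ci).round())
for d in viewer.silhouettes('square_dog','wrist'):
    m=d['mask'].astype(np.uint8);r=cv2.minAreaRect(cv2.findNonZero(m));print(round(d['confidence'],2),m.sum(),r,ray(r[0],65,ci).round(1))
    print([ray(q,65,ci).round()[:2] for q in cv2.boxPoints(r)])
save(im,'c.png'); o=robot.observe();print(o['t'],o['tcp_pos'],o['grip_width'],o['contact_force'])
E
```

```text
square_dog 0.57 [ 532.3 -211.3   64.3] [323. 146.]
round_1_dog 0.89 [524.1 -36.7  62.5] [167. 154.]
board 0.75 [572.5 -84.9  -2.3] [223. 109.]
key 0.61 [614.7  42.3  62.3] [80. 67.]
key 0.58 [ 536.4 -130.7   47.8] [253. 141.]
wing_nut_a 0.63 [620.4 -33.3  42.1] [161.  64.]
wing_nut_a 0.53 [ 619.5 -210.9   44. ] [323.  64.]
0.96 1602 ((322.0, 147.0), (40.0, 40.0), 90.0) [ 531.4 -210.    65. ]
[array([ 553., -188.]), array([ 553., -232.]), array([ 509., -232.]), array([ 509., -188.])]
4.5583 [ 499.92724108 -208.33114714  259.99331661] 0.006008130681117178 [-0.34248336 -0.64280025 -0.00312328]
```

View pics/c.png

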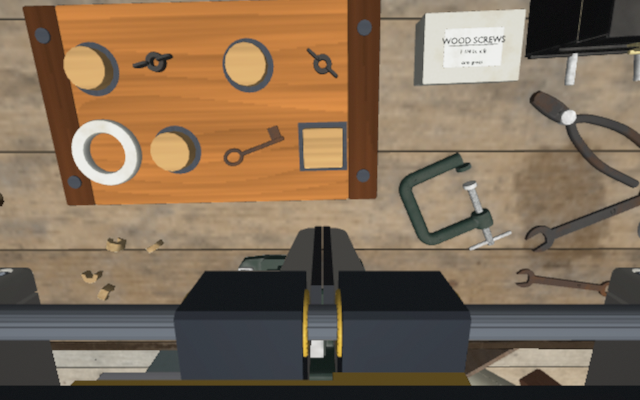

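The wrist view shows the square dog at pixel (322,147), or (531.4,-210) mm. Its sides lie along x and y, and the key tip at pixel (283,127) is clear of the fingers. Next I descend in small force-guarded steps.

```bash
python3 - <<'E'
from h import *
x,y=531.4,-210
robot.movep([x,y,120],[np.pi,0,0])
robot.servo_line([x,y,78],feed=40)
robot.hold(0.3)
f0=np.mean([robot.observe()['contact_force'] for _ in range(3)],axis=0)
z=78; log=[]
while z>43:
    z-=1 if z>50 else 0.5
    robot.servo_line([x,y,z],feed=12)
    o=robot.observe(); f=(o['contact_force']-f0)[2]; log.append((z,round(o['tcp_pos'][2],1),round(f,1)))
    if f>11: break
robot.hold(0.3); o=robot.observe()
print(log, (o['contact_force']-f0).round(1),o['tcp_pos'],o['t'])
E
```

```text
[(77, np.float64(76.9), np.float64(1.4)), (76, np.float64(75.9), np.float64(-0.1)), (75, np.float64(74.9), np.float64(1.1)), (74, np.float64(73.9), np.float64(1.7)), (73, np.float64(73.0), np.float64(1.1)), (72, np.float64(71.9), np.float64(1.0)), (71, np.float64(70.9), np.float64(1.5)), (70, np.float64(69.9), np.float64(1.1)), (69, np.float64(68.9), np.float64(0.4)), (68, np.float64(67.9), np.float64(1.8)), (67, np.float64(66.9), np.float64(1.8)), (66, np.float64(65.9), np.float64(1.4)), (65, np.float64(64.9), np.float64(1.2)), (64, np.float64(64.1), np.float64(2.3)), (63, np.float64(63.1), np.float64(3.3)), (62, np.float64(62.0), np.float64(3.6)), (61, np.float64(60.9), np.float64(3.2)), (60, np.float64(59.9), np.float64(2.9)), (59, np.float64(58.9), np.float64(3.3)), (58, np.float64(58.0), np.float64(2.5)), (57, np.float64(56.9), np.float64(3.5)), (56, np.float64(56.0), np.float64(3.2)), (55, np.float64(55.0), np.float64(2.9)), (54, np.float64(53.9), np.float64(3.3)), (53, np.float64(52.9), np.float64(4.0)), (52, np.float64(51.9), np.float64(2.8)), (51, np.float64(50.9), np.float64(3.4)), (50, np.float64(49.9), np.float64(2.7)), (49.5, np.float64(49.4), np.float64(3.7)), (49.0, np.float64(49.0), np.float64(3.0)), (48.5, np.float64(48.5), np.float64(3.8)), (48.0, np.float64(48.0), np.float64(4.1)), (47.5, np.float64(47.4), np.float64(3.5)), (47.0, np.float64(46.9), np.float64(3.8)), (46.5, np.float64(46.4), np.float64(4.0)), (46.0, np.float64(46.0), np.float64(5.0)), (45.5, np.float64(46.0), np.float64(8.9)), (45.0, np.float64(46.0), np.float64(12.5))] [-1.7  0.5 12.4] [ 531.37392996 -209.99888677   45.94458046] 16.4833
```

Contact came at about z=64 with a steady 3–4 N, then a firm stop at z=46 with 12 N. That is the flush position, so I draw clear and check.

```bash
python3 - <<'E'
from h import *
robot.servo_line([531.4,-210,80],feed=50)
robot.servo_line([500,-208,260],feed=150)
robot.hold(0.3)
im=viewer.read_camera('wrist'); save(im[:230,:400],'d.png')
o=robot.observe();print(o['t'],o['tcp_pos'],o['contact_force'])
E
```

```text
19.05 [ 499.95526974 -207.94885542  259.66864194] [ 0.76499528  0.06562493 -0.62879756]
```

View pics/d.png

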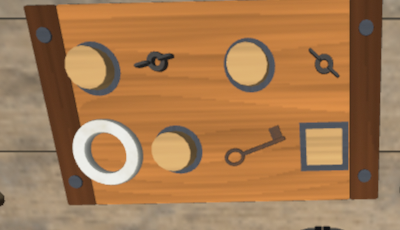

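The square dog at pixel (324,146) now sits centred in its surround, flush with the board. The round dogs and the loose things have not moved.

```bash
python3 -c "
from h import *
print(robot.job_done())"
```

```text
the job is handed in; nothing more can be done
None
```

I pressed the square dog down to its firm stop, flush with the board in the last wrist picture, drew the hand clear with nothing else on the board seen to move, and handed the job in; no verdict came back.

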